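# Fill the vial cassette and lift it out of its dock

### The job

At the microscope bench, take the loose vial out of the compartment tray and stand it fully home in the one empty socket of the cassette in the dock. Then pinch the cassette's two side catches together, lift the cassette with its four vials straight out of the dock, and finish while still holding it by the pinched catches, level and still, about 12 cm above the bench. Leave everything else where it is.

Things in the scene. Friction and masses are not known exactly. Their poses are not given: they have to be found in the camera images.
- dock: fixed metal dock, grey base plate 190 (x) x 100 x 10 mm; origin at the centre of its underside, on the bench. In the middle of each long side (+-y) a steel cheek rises 30 mm above the bench; its inward lip (inner edges 64 mm apart) overhangs a tooth of the cassette and locks it down. Guides 12 mm high with about 1 mm of play surround the cassette, so it leaves straight up
- cassette: loose white vial cassette in the dock, 148 (x, along the dock's x) x 28 mm, 0.2 to 0.3 kg empty; origin at the centre of its underside, at first 10 mm above the bench. Four sockets in a row along x, two each side of a central block (30 x 36 mm, 60 mm high); deck around them 26 mm above the origin. A sprung grey paddle (catch) stands on each +-y side of the block
- pinch (a point): point midway between the two paddles, 58 mm above the cassette's origin: where to pinch along the cassette's y (axes as the cassette's). Ribbed paddles 22 mm wide (x), from 6 to 74 mm above the origin, 60 mm apart over their outer faces, 46 mm when both are pressed home. Both must be pressed in to free the cassette; it is then lifted by the pinched paddles
- catch_left (a joint): travel of the paddle on the cassette's +y side towards the block: 0 sprung out (locked), 0.007 m pressed home; its tooth is free of the lip from about 0.005. Spring 2 N at the start, 5.5 N pressed home; it springs back when let go
- catch_right (a joint): the same for the paddle on the cassette's -y side
- socket0 (a point): centre of the floor of a socket (6 mm above the cassette's origin, -60 mm along cassette x from it). Socket 20 x 20 mm, 20 mm deep, open on top; a vial standing in it rises 36 mm above the deck. Fingers fit beside a vial on its +-y sides only
- socket1 (a point): centre of the floor of a socket (6 mm above the cassette's origin, -34 mm along cassette x from it). Socket 20 x 20 mm, 20 mm deep, open on top; a vial standing in it rises 36 mm above the deck. Fingers fit beside a vial on its +-y sides only
- socket2 (a point): centre of the floor of a socket (6 mm above the cassette's origin, 34 mm along cassette x from it). Socket 20 x 20 mm, 20 mm deep, open on top; a vial standing in it rises 36 mm above the deck. Fingers fit beside a vial on its +-y sides only
- socket3 (a point): centre of the floor of a socket (6 mm above the cassette's origin, 60 mm along cassette x from it). Socket 20 x 20 mm, 20 mm deep, open on top; a vial standing in it rises 36 mm above the deck. Fingers fit beside a vial on its +-y sides only
- tray: fixed grey open tray 130 x 130 mm, 26 mm high, inner floor 4 mm above the bench, walls 4 mm, a cross of dividers making four compartments centred 31.5 mm off its centre in x and y; origin at the centre of its underside
- spare_vial: upright capped vial, 16 mm in diameter, 56 mm high, chamfered foot (12.4 mm across at the very bottom); 25 g; origin at the centre of its underside, z up along it. It stands loose in one of the four tray compartments (which one varies), about 30 mm of it above the tray's walls; the other compartments hold different things
- vial0: upright capped vial, 16 mm in diameter, 56 mm high, chamfered foot (12.4 mm across at the very bottom); 25 g; origin at the centre of its underside, z up along it. Starts in one of the cassette's sockets (which one varies; one socket is empty)
- vial1: upright capped vial, 16 mm in diameter, 56 mm high, chamfered foot (12.4 mm across at the very bottom); 25 g; origin at the centre of its underside, z up along it. Starts in one of the cassette's sockets (which one varies; one socket is empty)
- vial2: upright capped vial, 16 mm in diameter, 56 mm high, chamfered foot (12.4 mm across at the very bottom); 25 g; origin at the centre of its underside, z up along it. Starts in one of the cassette's sockets (which one varies; one socket is empty)
- pot: squat round pot, clear with a white lid, 37 mm across, 22 mm high; stands in a tray compartment; origin at the centre of its underside; not part of the job, leave it where it is
- stopper: black rubber stopper, tapered, 26 mm across, 22 mm high; stands in a tray compartment; origin at the centre of its underside; not part of the job, leave it where it is
- collar: flat aluminium ring, 32 mm across, 14 mm high; lies in a tray compartment; origin at the centre of its underside; not part of the job, leave it where it is
- dropper: amber bottle with a black cap, 38 mm across, 85 mm high; stands beyond the work area; origin at the centre of its underside; not part of the job, leave it where it is
- dish: open round glass dish, 90 mm across, 16 mm high; on the bench on the robot's left, nearer than the tray; origin at the centre of its underside; not part of the job, leave it where it is
- forceps: steel forceps 170 mm long (along x), 15 mm wide, 8 mm high, lying on the bench on the robot's right, along its x; not part of the job, leave it where it is

How it is judged:
By the outcome, as a careful person would: the job done as asked, in the order asked, and still so for the second after the job is handed in, while the arm keeps its last pose, push and grip.
It also fails if it takes over 45 s, if anything falls off the work surface, if the arm or the gripper's body presses on something with over 40 N, if the wrist force passes 120 N, or if a joint passes its speed limit or range.

### The arm

A 6-joint arm with a two-finger parallel gripper is mounted at the origin on the work surface. World frame = base frame: x ahead of the robot, y to its left, z up, the work surface at z = 0. Lengths are in mm, angles in rad, forces in N, time in s.
With the tool pointing down it reaches from about 400 to 925 mm from the base axis. Payload 12.5 kg.
Tool frame: the origin (TCP) lies at the very end of the fingers, on their centre line; the grasp point (between the pads) lies 19 mm behind it; z points along the fingers, y is the line along which they close (so a half turn about z gives the same grasp; the last joint's range is limited). The gripper opens to 95 mm and grips with 3 to 60 N. Pads are 20 mm wide; open, the fingers measure 119 mm over their backs; the gripper's body (75 mm by 180 mm) begins 59 mm behind the grasp point.
Start: joints at [-0.106, 0.491, 1.559, -0, 1.092, -0.106], TCP at [625.017, 0.021, 214.661] pointing down, gripper open.
Joint ranges: [-3.1, 3.1], [-0.84, 2.19], [0.05, 2.79], [-1.13, 4.28], [0.06, 2.93], [-2.69, 2.69]. Speed limits (rad/s): [2.22, 2.22, 2.79, 3.14, 3.14, 3.14].

### API

Orientations are given as [roll, pitch, yaw] about the fixed x, y, z axes, in that order (R = Rz(yaw) Ry(pitch) Rx(roll)).
In Python, from cell import env gives the robot as it stands.
- The arm moves only by the shell command python3 steer.py 'ROWS'. ROWS is a JSON list of rows, 1 to 5 of them, each an object with the fields d (a list: dx, dy, dz in mm), yaw (a turn about the tool's z in rad), jaw (the opening from 0.0 (shut) to 1.0 (fully open)); a field left out counts as zero (the opening has to be given); each row is the pose to reach, as a shift and turn from the pose commanded when the command began, along the tool's axes at that moment; what a row does not reach only later rows make up. A row lasts 1/12 s, in which the tool goes at most 41.7 mm and 0.125 rad, less where a joint would pass 70% of its speed; a pose out of reach is approached as far as the arm can. The fingers move at their own pace and stop on an object; the grip force is fixed at half the most. Time passes only in rows, so rows that do not move let the fingers close. It prints the time, the measured TCP pose, the force, the opening and the grip force at its end. Input that does not fit is refused with a message, and nothing moves.
- env.state(): the state, without advancing time (a new reading comes with each control period).
- env.read_camera(name): name is "scene" or "side" or "wrist"; returns (picture, depth): 384x512x3 uint8, red, green, blue; 384x512 float32, mm along the optical axis (not along the pixel's ray), 0 where there is no reading.
- env.camera_info(name): a dict with "vertical_fov" (degrees; the focal length in pixels is half the picture's height over the tangent of half this angle, whatever the lens; pixels are square), "cx", "cy" (the principal point, pixels), "dist_coeffs" ([k1, k2, p1, p2, k3] as OpenCV has them; the pictures are not rectified), "origin" and "attitude" of the camera in the world. Camera axes: x right, y down, z forward; pixel columns grow to the right and rows downward; lengths in mm; the calibration is good to about 2 mm. A picture is of the moment at which its call begins: read the wrist's pose just before it. camera_info takes no time and is no camera call; for the wrist camera it gives the pose at the moment of the call.
- env.job_done(): hands the job in; it is judged then, once.
The state is a dict: "t": time; "joints": joint angles; "qvel": joint speeds; "tau": joint torques, N m; "eef_pos": TCP position; "tcp_rot": TCP orientation; "ft_force": force on the tool from outside, world axes, zero at the start; "moment": the same for the moment, N m; "opening": opening from 0.0 (shut) to 1.0 (fully open); "grip_force": force on a finger pad.
Only numpy, scipy, OpenCV 4.12 (cv2) and the standard library are available. Lean on these libraries where they do the work, as an engineer would, in place of code of your own. Each camera call takes 0.05 s, during which the arm holds its last target. There are 200 camera calls.

## Working session

There is one attempt and no reset: what is moved stays moved. The work goes in short steps, Python scripts to look and compute and a shell command to move; the robot and the scene stay as the last step left them, time stands still between calls to the robot, and variables do not carry over. Pictures are saved under pics/ and viewed, at most 12 in all, crops included, and the job is handed in when it is done.

```bash
ls; mkdir -p pics; cat > h.py <<'E'
import numpy as np, cv2
from cell import env
from scipy.spatial.transform import Rotation as R
def cam(n):
    i=env.camera_info(n); f=192/np.tan(np.radians(i["vertical_fov"])/2)
    K=np.array([[f,0,i["cx"]],[0,f,i["cy"]],[0,0,1]]); return i,K,np.array(i["dist_coeffs"],float)
def rot(a):
    a=np.array(a,float)
    return a if a.shape==(3,3) else R.from_euler('xyz',a).as_matrix()
def rays(n,px,i=None):
    c,K,d=i or cam(n)
    u=cv2.undistortPoints(np.array(px,float).reshape(-1,1,2),K,d).reshape(-1,2)
    return np.array(c["origin"],float),np.c_[u,np.ones(len(u))]@rot(c["attitude"]).T
def plane(n,px,z,i=None):
    o,r=rays(n,px,i); return o+r*((z-o[2])/r[:,2:3])
def pts(n,px,depth,i=None):
    o,r=rays(n,px,i); p=np.array(px,int).reshape(-1,2); return o+r*depth[p[:,1],p[:,0]][:,None]
E
python3 - <<'E'
from h import *
for n in("scene","side","wrist"):
    i=cam(n); p,d=env.read_camera(n); print(n,i[0]); np.savez("pics/%s0.npz"%n,p=p,d=d,i=np.array(i,dtype=object))
    cv2.imwrite("pics/%s0.png"%n,p[:,:,::-1])
print(env.state())
E
```

```text
cell.py
pics
steer.py
scene {'vertical_fov': 45.43252478888023, 'cx': 248.75707443386273, 'cy': 190.0749749936721, 'dist_coeffs': array([-0.1463057,  0.       ,  0.       ,  0.       ,  0.       ]), 'origin': array([1260.17351702, -637.42026227,  815.58644078]), 'attitude': array([-2.23752372,  0.01650401,  0.8245018 ])}
side {'vertical_fov': 57.39062279483697, 'cx': 255.90763572460682, 'cy': 190.49933340460007, 'dist_coeffs': array([-0.06177513,  0.        ,  0.        ,  0.        ,  0.        ]), 'origin': array([405.93539068, 608.66093575, 623.10492407]), 'attitude': array([-2.26886197,  0.01700227, -2.94357405])}
wrist {'vertical_fov': 60.683704857386815, 'cx': 258.2456331533357, 'cy': 192.35872100004224, 'dist_coeffs': array([-0.02748996,  0.        ,  0.        ,  0.        ,  0.        ]), 'origin': array([624.71737431,  66.68262405, 383.94297962]), 'attitude': array([ 2.90074697e+00,  9.30638736e-04, -4.93763611e-04])}
{'t': 0.15, 'joints': array([-1.05606651e-01,  4.91447864e-01,  1.55928016e+00, -2.19742970e-05,
        1.09172329e+00, -1.05614952e-01]), 'qvel': array([-7.85032266e-04, -1.47362333e-03, -8.60144956e-04, -1.01411739e-04,
       -3.29751672e-05,  1.61091455e-03]), 'tau': array([ 3.16444048e-04, -6.12899423e+01, -2.58276522e+01,  6.91918633e-02,
        4.73701756e-02, -5.07232733e-05]), 'eef_pos': array([6.24831322e+02, 3.11150427e-02, 2.14189450e+02]), 'tcp_rot': array([-3.14073672e+00, -7.11357108e-05,  1.57081474e+00]), 'ft_force': array([ 0.18285394, -0.59362562,  0.11515166]), 'moment': array([ 0.00380975,  0.03112023, -0.01459756]), 'grip_force': 0.0, 'opening': 1.0005918360287482}
```

View pics/scene0.png

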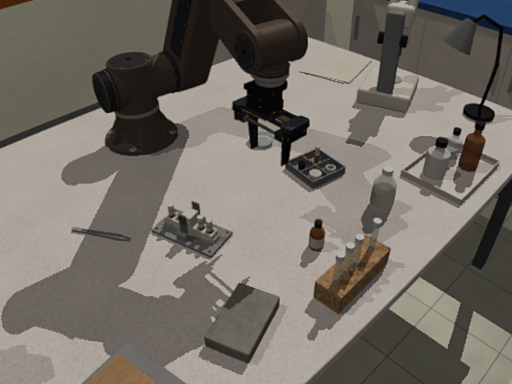

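View pics/side0.png

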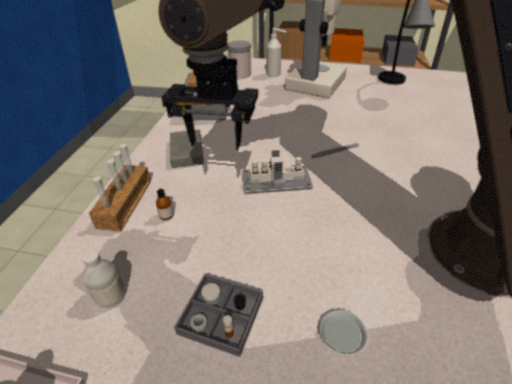

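View pics/wrist0.png

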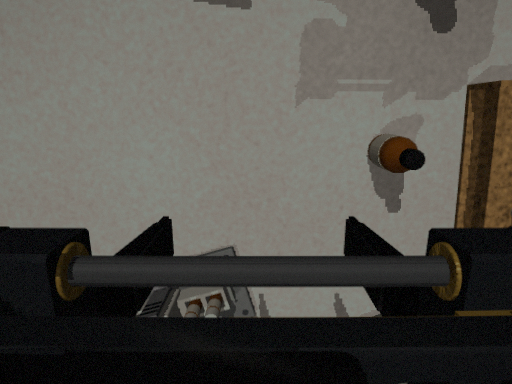

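The scene view shows the tray at about (315,167) with the vial near (317,153), and the dock at (192,230). In the side view the tray is at (220,313), the spare vial at (228,327) in the nearest compartment, and the dock at (277,178). The wrist view shows part of the dock at (200,300).

```bash
python3 - <<'E'
from h import *
S=np.load("pics/side0.npz",allow_pickle=True); i=tuple(S["i"]); p=S["p"];d=S["d"]
print("tray corners z26",plane("side",[[208,275],[263,292],[238,353],[176,325]],26,i).round(1).tolist())
print("vial top z60",plane("side",[[228,320]],60,i).round(1), "dock z10 corners",plane("side",[[243,180],[305,169],[311,188],[245,192]],10,i).round(1).tolist())
print("scene dock corners z10",plane("scene",[[152,232],[185,208],[232,234],[208,252]],10).round(1).tolist())
print("scene tray z26",plane("scene",[[286,166],[316,149],[345,165],[315,184]],26).round(1).tolist())
a=cv2.resize(p[140:205,225:325],None,fx=4,fy=4,interpolation=cv2.INTER_CUBIC)
b=cv2.resize(p[265:365,165:275],None,fx=3.6,fy=3.6,interpolation=cv2.INTER_CUBIC)
q=np.load("pics/scene0.npz",allow_pickle=True)["p"]
c=cv2.resize(q[195:260,145:240],None,fx=4,fy=4,interpolation=cv2.INTER_CUBIC)
W=np.zeros((600,800,3),np.uint8); W[:260,:400]=a; W[:260,410:790]=c; W[265:600,:396]=b[:335]
cv2.imwrite("pics/crop1.png",W[:,:,::-1])
E
```

```text
tray corners z26 [[600.1, 197.3, 26.0], [480.7, 216.3, 26.0], [500.6, 345.4, 26.0], [625.0, 316.6, 26.0]]
vial top z60 [[526.1 306.4  60. ]] dock z10 corners [[604.9, -144.7, 10.0], [437.7, -227.3, 10.0], [413.6, -143.0, 10.0], [587.8, -94.5, 10.0]]
scene dock corners z10 [[454.6, -250.1, 10.0], [436.8, -130.7, 10.0], [602.3, -105.1, 10.0], [609.7, -189.3, 10.0]]
scene tray z26 [[506.4, 193.0, 26.0], [508.0, 328.3, 26.0], [625.6, 324.5, 26.0], [624.3, 188.2, 26.0]]
```

View pics/crop1.png

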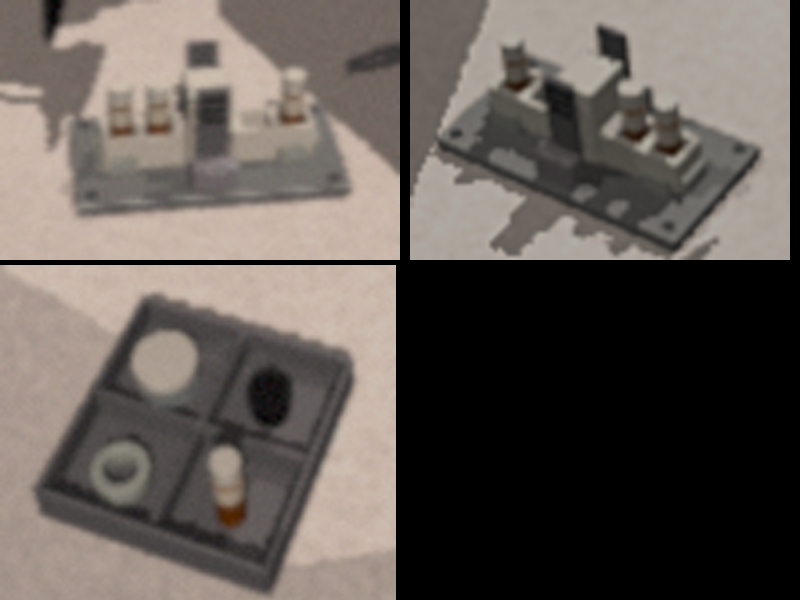

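The empty socket is the inner one on the cassette's -x side, where the outer -x socket and both +x sockets are full. The spare vial is in the tray's -x, +y compartment, near (526,300). I'll move above it for a wrist view.

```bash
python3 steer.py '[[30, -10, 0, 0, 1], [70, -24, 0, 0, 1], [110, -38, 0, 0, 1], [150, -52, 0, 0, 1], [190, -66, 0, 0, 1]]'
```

```text
refused: ROWS must be a list of objects, one for each row. Nothing was moved.
```

Nothing moved. I misread the format; it is a list of objects, one for each row. Resending.

```bash
python3 steer.py '[{"d": [30, -10, 0], "jaw": 1}, {"d": [70, -24, 0], "jaw": 1}, {"d": [110, -38, 0], "jaw": 1}, {"d": [150, -52, 0], "jaw": 1}, {"d": [190, -66, 0], "jaw": 1}]'; python3 steer.py '[{"d": [40, -13, 0], "jaw": 1}, {"d": [75, -25, 0], "jaw": 1}, {"d": [95, -34, 0], "jaw": 1}, {"d": [95, -34, 0], "jaw": 1}, {"d": [95, -34, 0], "jaw": 1}]'
python3 - <<'E'
from h import *
i=cam("wrist");p,d=env.read_camera("wrist"); s=env.state(); print(s["eef_pos"],s["tcp_rot"],i[0]["origin"])
np.savez("pics/w1.npz",p=p,d=d,i=np.array(i,dtype=object)); cv2.imwrite("pics/w1.png",p[:,:,::-1])
p,d=env.read_camera("scene"); cv2.imwrite("pics/s1.png",p[:,:,::-1]);np.savez("pics/s1.npz",p=p,d=d)
p,d=env.read_camera("side"); cv2.imwrite("pics/d1.png",p[:,:,::-1]);np.savez("pics/d1.npz",p=p,d=d)
E
```

```text
t: 0.57
eef_pos: [559.0, 188.8, 214.5]
tcp_rot: [-3.141, 0.0, 1.57]
ft_force: [0.0, -0.1, 0.4]
opening: 1.0
grip_force: 0.0
t: 0.98
eef_pos: [525.4, 283.2, 214.4]
tcp_rot: [-3.141, 0.0, 1.573]
ft_force: [-0.3, -0.2, -0.1]
opening: 1.0
grip_force: 0.0
[525.88293817 282.26528965 214.46022761] [-3.14142017e+00  3.47769812e-04  1.57169353e+00] [525.02673893 349.90906362 384.23122556]
```

View pics/w1.png

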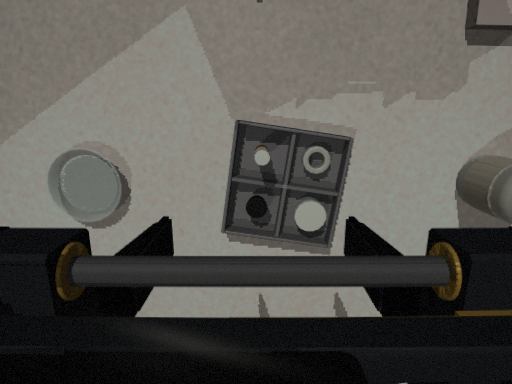

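The wrist view shows the tray at about (288,183) and the vial's cap at (262,158), with the collar, stopper and pot in the other compartments.

```bash
python3 - <<'E'
from h import *
S=np.load("pics/w1.npz",allow_pickle=True); i=tuple(S["i"]); p=S["p"].astype(int);d=S["d"]
m=(p.min(2)>95); m=m.astype(np.uint8); 
n,l,st,c=cv2.connectedComponentsWithStats(m)
for k in range(1,n):
    x,y,w,h,a=st[k]
    if 235<c[k][0]<340 and 130<c[k][1]<240 and a>20:
        dd=np.median(d[l==k]); print(c[k],st[k],dd,pts("wrist",[c[k]],np.full((384,512),dd),i).round(1),plane("wrist",[c[k]],60,i).round(1))
# depth-based: world points near the top
yy,xx=np.mgrid[130:190,245:285]; px=np.c_[xx.ravel(),yy.ravel()]; P=pts("wrist",px,d,i)
t=P[(P[:,2]>52)&(P[:,2]<68)]; print("top pts",len(t),t.mean(0).round(1),t.min(0).round(1),t.max(0).round(1))
print("tray",plane("wrist",[[237,121],[352,136],[331,247],[222,233]],26,i).round(1).tolist())
E
```

```text
[316.24179104 159.25671642] [303 146  27  28 335] 368.25974 [[590.2 298.2  17.7]] [[582.7 304.1  60. ]]
[261.57 156.85] [254 149  16  16 200] 325.78534 [[528.3 306.3  59.5]] [[528.3 306.4  60. ]]
[309.85111989 215.45322793] [294 200  32  31 759] 375.7438 [[584.3 234.5  25.7]] [[578.7 245.6  60. ]]
top pts 198 [528.8 306.3  59.3] [521.8 298.1  52.6] [535.8 313.7  61.1]
tray [[502.3, 340.3, 26.0], [626.5, 324.8, 26.0], [610.8, 195.8, 26.0], [483.1, 213.1, 26.0]]
```

```bash
python3 steer.py '[{"d": [21, 3, 10], "jaw": 1}, {"d": [22, 3, 40], "jaw": 1}, {"d": [22, 3, 80], "jaw": 1}, {"d": [22, 3, 115], "jaw": 1}, {"d": [22, 3, 140], "jaw": 1}]'; python3 steer.py '[{"jaw": 0.6}, {"jaw": 0.6}]'
python3 - <<'E'
from h import *
s=env.state(); print(s["eef_pos"],s["tcp_rot"])
i=cam("wrist");p,d=env.read_camera("wrist"); np.savez("pics/w2.npz",p=p,d=d,i=np.array(i,dtype=object)); cv2.imwrite("pics/w2.png",p[:,:,::-1])
print(i[0]["origin"],env.state()["eef_pos"])
E
```

```text
t: 1.55
eef_pos: [528.7, 302.7, 71.9]
tcp_rot: [-3.14, 0.001, 1.569]
ft_force: [1.3, 0.3, -0.0]
opening: 0.998
grip_force: 0.0
t: 1.72
eef_pos: [529.3, 303.3, 74.2]
tcp_rot: [-3.14, 0.001, 1.569]
ft_force: [0.2, -0.5, 0.4]
opening: 0.913
grip_force: 0.0
[529.29740642 303.27376987  74.21440085] [-3.13981082e+00  8.31294891e-04  1.56926308e+00]
[529.45764687 370.0730618  243.95069111] [529.909268   303.787996    75.62382084]
```

View pics/w2.png

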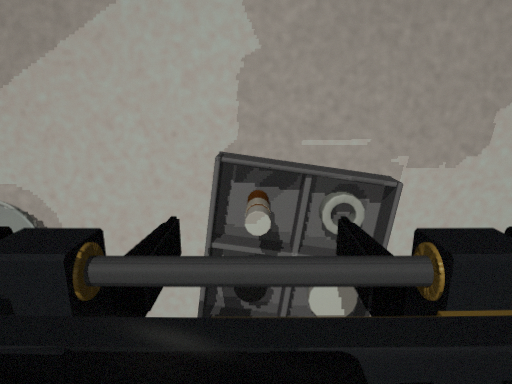

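The vial's cap is at about (257,224), midway between the fingers.

```bash
python3 - <<'E'
from h import *
S=np.load("pics/w2.npz",allow_pickle=True); i=tuple(S["i"]); p=S["p"].astype(int);d=S["d"]
m=(p.min(2)>95).astype(np.uint8); m[:200]=0; m[255:]=0; m[:,:235]=0; m[:,285:]=0
n,l,st,c=cv2.connectedComponentsWithStats(m)
for k in range(1,n):
    if st[k][4]>50: print(c[k],st[k],np.median(d[l==k]),plane("wrist",[c[k]],60,i).round(1))
yy,xx=np.mgrid[195:255,235:285]; P=pts("wrist",np.c_[xx.ravel(),yy.ravel()],d,i); t=P[(P[:,2]>54)&(P[:,2]<66)]
print(len(t),((t.max(0)+t.min(0))/2).round(1),t.mean(0).round(1))
for _ in range(1): print(env.state()["eef_pos"])
E
```

```text
[256.80645161 221.20203735] [244 206  27  30 589] 194.4199 [[528.2 307.2  60. ]]
568 [528.5 305.8  57.9] [528.6 306.6  59.4]
[529.909268   303.787996    75.62382084]
```

```bash
python3 steer.py '[{"d": [2, -1, 12], "jaw": 0.6}, {"d": [3, -1, 30], "jaw": 0.6}, {"d": [3, -1, 44], "jaw": 0.6}, {"d": [3, -1, 44], "jaw": 0.6}]'; python3 steer.py '[{"jaw": 0.3}, {"jaw": 0.1}, {"jaw": 0}, {"jaw": 0}, {"jaw": 0}]';python3 steer.py '[{"jaw": 0}, {"jaw": 0}]'
```

```text
t: 2.1
eef_pos: [527.5, 307.1, 29.5]
tcp_rot: [-3.141, 0.0, 1.571]
ft_force: [-0.3, -0.2, 0.2]
opening: 0.62
grip_force: 0.0
t: 2.52
eef_pos: [528.3, 307.5, 31.4]
tcp_rot: [3.14, -0.0, 1.571]
ft_force: [0.6, 0.1, 0.1]
opening: 0.305
grip_force: 0.0
t: 2.68
eef_pos: [528.1, 307.4, 30.9]
tcp_rot: [3.141, -0.0, 1.571]
ft_force: [0.4, 0.0, -0.4]
opening: 0.168
grip_force: 7.8
```

```bash
python3 steer.py '[{"d": [0, 0, -15], "jaw": 0}, {"d": [0, 0, -50], "jaw": 0}, {"d": [0, 0, -90], "jaw": 0}, {"d": [0, 0, -130], "jaw": 0}, {"d": [0, 0, -165], "jaw": 0}]'; python3 steer.py '[{"d": [-25, -2, -10], "jaw": 0}, {"d": [-65, -6, -15], "jaw": 0}, {"d": [-105, -9, -15], "jaw": 0}, {"d": [-145, -12, -15], "jaw": 0}, {"d": [-185, -16, -15], "jaw": 0}]'; python3 steer.py '[{"d": [-40, -3, 0], "jaw": 0}, {"d": [-80, -7, 0], "jaw": 0}, {"d": [-120, -10, 0], "jaw": 0}, {"d": [-160, -14, 0], "jaw": 0}, {"d": [-200, -17, 0], "jaw": 0}]';python3 steer.py '[{"d": [-40, -3, 0], "yaw": 0.1, "jaw": 0}, {"d": [-75, -6, 0], "yaw": 0.2, "jaw": 0}, {"d": [-98, -8, 0], "yaw": 0.3, "jaw": 0}, {"d": [-98, -8, 0], "yaw": 0.42, "jaw": 0}, {"d": [-98, -8, 0], "yaw": 0.54, "jaw": 0}]';python3 steer.py '[{"yaw": 0.12, "jaw": 0}, {"yaw": 0.24, "jaw": 0}, {"yaw": 0.36, "jaw": 0}, {"yaw": 0.48, "jaw": 0}, {"yaw": 0.6, "jaw": 0}]';python3 steer.py '[{"yaw": 0.1, "jaw": 0}, {"yaw": 0.18, "jaw": 0}, {"yaw": 0.18, "jaw": 0}]'
python3 - <<'E'
from h import *
i=cam("wrist");p,d=env.read_camera("wrist"); s=env.state(); np.savez("pics/w3.npz",p=p,d=d,i=np.array(i,dtype=object)); cv2.imwrite("pics/w3.png",cv2.resize(p[:,:,::-1],(800,600)))
print(s["eef_pos"],s["tcp_rot"],i[0])
for n in("scene","side"):
    p,d=env.read_camera(n); np.savez("pics/%s3.npz"%n,p=p,d=d); cv2.imwrite("pics/%s3.png"%n,p[:,:,::-1])
E
```

```text
t: 3.1
eef_pos: [527.9, 307.3, 198.2]
tcp_rot: [3.141, -0.0, 1.571]
ft_force: [0.1, 0.1, -1.3]
opening: 0.166
grip_force: 30.0
t: 3.52
eef_pos: [511.5, 120.8, 210.9]
tcp_rot: [3.141, -0.0, 1.571]
ft_force: [0.5, -1.1, -0.7]
opening: 0.161
grip_force: 30.0
t: 3.93
eef_pos: [494.2, -79.5, 210.8]
tcp_rot: [3.141, 0.0, 1.571]
ft_force: [1.2, -0.3, -1.5]
opening: 0.16
grip_force: 30.0
t: 4.35
eef_pos: [486.6, -177.2, 210.5]
tcp_rot: [-3.141, -0.0, 1.022]
ft_force: [0.6, 0.7, -0.4]
opening: 0.165
grip_force: 30.0
t: 4.77
eef_pos: [486.9, -175.6, 210.7]
tcp_rot: [-3.142, -0.0, 0.425]
ft_force: [-0.1, 0.2, -0.1]
opening: 0.162
grip_force: 30.0
t: 5.02
eef_pos: [486.9, -175.6, 210.7]
tcp_rot: [3.142, -0.0, 0.247]
ft_force: [-0.4, -0.6, 0.0]
opening: 0.161
grip_force: 30.0
[ 486.9085062  -175.64634815  210.6829053 ] [ 3.14155886e+00 -8.17804529e-05  2.52212916e-01] {'vertical_fov': 60.683704857386815, 'cx': 258.2456331533357, 'cy': 192.35872100004224, 'dist_coeffs': array([-0.02748996,  0.        ,  0.        ,  0.        ,  0.        ]), 'origin': array([ 551.44822096, -159.46936353,  380.50384379]), 'attitude': array([ 2.90028168e+00,  5.98104659e-04, -1.32410996e+00])}
```

View pics/w3.png

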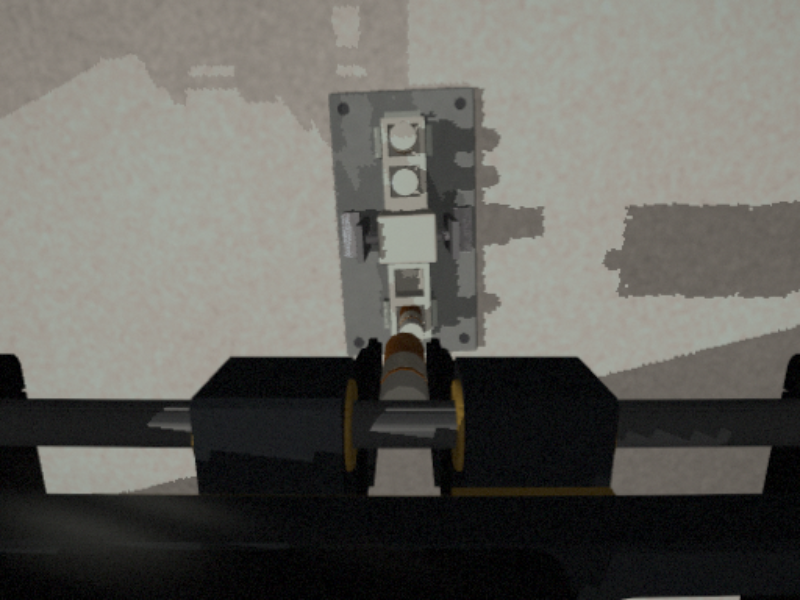

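The view is clear. At 1.5625x scale, the empty socket is at (408,280), the block top at (407,240), the caps at (403,136) and (404,181), and the held vial's foot at (404,338). Next I'll measure these.

```bash
cat > m.py <<'E'
from h import *
import sys
S=np.load(sys.argv[1],allow_pickle=True); i=tuple(S["i"]); p=S["p"].astype(int);d=S["d"]
r0=int(sys.argv[2])
yy,xx=np.mgrid[50:r0,200:320]; px=np.c_[xx.ravel(),yy.ravel()]; P=pts("wrist",px,d,i); c=p[px[:,1],px[:,0]]
def rect(sel,name,z):
    m=np.zeros((384,512),np.uint8); q=px[sel]; m[q[:,1],q[:,0]]=1
    n,l,st,ce=cv2.connectedComponentsWithStats(m)
    for k in range(1,n):
        if st[k][4]<40: continue
        ys,xs=np.nonzero(l==k); W=plane("wrist",np.c_[xs,ys],z,i)
        (cx,cy),(w,h),a=cv2.minAreaRect(W[:,:2].astype(np.float32)); print(name,"px",ce[k].round(1),"n",st[k][4],"c",round(cx,1),round(cy,1),"mean",W[:,:2].mean(0).round(1),"size",round(w,1),round(h,1),"ang",round(a,2),"zmed",P[sel][:,2].mean().round(1))
Z=P[:,2]; br=c.min(1)
rect((abs(Z-70)<5)&(br>95),"block/caps",71)
rect((Z>75)&(Z<95),"paddle tops",84)
rect((abs(Z-36)<5)&(br>80),"deck",36)
rect((abs(Z-10)<4.5)&(c.max(1)-c.min(1)<60)&(br<130),"plate",10)
E
python3 m.py pics/w3.npz 225
python3 - <<'E'
from h import *
S=np.load("pics/w3.npz",allow_pickle=True); i=tuple(S["i"]);p=S["p"].astype(int);d=S["d"]
# held vial: depth pts
yy,xx=np.mgrid[205:250,235:285]; px=np.c_[xx.ravel(),yy.ravel()]; P=pts("wrist",px,d,i); s=(P[:,2]>175)
Rt=R.from_euler('xyz',[np.pi,0,.2485]).as_matrix(); L=(P[s]-[486.9,-175.6,210.7])@Rt
print("vial in tool frame", L.min(0).round(1),L.max(0).round(1))
for z in (22,25): 
  q=L[abs(L[:,2]-z)<2]; print(z,len(q),q.min(0).round(1) if len(q) else 0,q.max(0).round(1) if len(q) else 0)
for z in range(-20,24,6):
  q=L[(abs(L[:,2]-z)<3)&(abs(L[:,1])<9)]
  if len(q): print(z,len(q),"y range",q[:,1].min().round(1),q[:,1].max().round(1),"x front",np.percentile(q[:,0],95).round(1))
E
```

```text
block/caps px [257.6  86.6] n 245 c 572.8 -153.2 mean [ 572.7 -153.3] size 14.7 15.4 ang 14.13 zmed 70.3
block/caps px [258.9 116.2] n 230 c 547.9 -160.9 mean [ 547.7 -160.9] size 14.4 14.7 ang 14.14 zmed 70.3
block/caps px [260.7 152.6] n 1108 c 515.2 -170.3 mean [ 515.6 -170.7] size 29.3 34.9 ang 16.83 zmed 70.3
block/caps px [264.  210.9] n 100 c 460.9 -187.9 mean [ 460.7 -188. ] size 15.9 8.4 ang 82.22 zmed 70.3
paddle tops px [291.  153.1] n 122 c 523.4 -196.9 mean [ 523.3 -196.9] size 21.8 3.6 ang 15.55 zmed 82.8
paddle tops px [230.2 155.5] n 136 c 507.7 -144.1 mean [ 507.7 -144.1] size 22.8 4.8 ang 16.69 zmed 82.8
deck px [258.4 106.2] n 847 c 557.9 -157.9 mean [ 556.6 -158.1] size 59.4 27.9 ang 16.71 zmed 35.6
deck px [262.4 189.1] n 527 c 470.5 -183.9 mean [ 473.7 -183.5] size 52.4 28.0 ang 14.84 zmed 35.6
plate px [260.2 132.9] n 8774 c 515.2 -170.6 mean [ 527.7 -167.6] size 188.7 99.7 ang 16.62 zmed 9.7
vial in tool frame [  -0.3  -12.1 -169.8] [66.5 13.2 25.6]
22 52 [-0.1 -6.9 20.1] [ 6.2  7.9 23.9]
25 17 [-0.1 -5.7 23. ] [ 5.9  7.9 25.6]
-20 172 y range -9.0 9.0 x front 9.8
-14 189 y range -8.8 8.9 x front 9.9
-8 155 y range -9.0 8.9 x front 10.0
-2 126 y range -8.8 9.0 x front 9.9
4 78 y range -6.9 7.9 x front 6.0
10 83 y range -7.2 8.0 x front 6.1
16 79 y range -7.3 7.7 x front 6.0
22 64 y range -6.9 7.9 x front 6.1
```

Cassette centre is (515.3,-170.5) with yaw 0.289. The plate (189x100), block (30x36) and paddle sizes and heights all agree with the given values. Socket1 is therefore at (482.7,-180.2). The held vial is upright and about 1.3 mm behind the tool axis in x.

```bash
python3 steer.py '[{"d": [-4, 3.3, 10], "yaw": -0.04, "jaw": 0}, {"d": [-4, 3.3, 35], "yaw": -0.04, "jaw": 0}, {"d": [-4, 3.3, 70], "yaw": -0.04, "jaw": 0}, {"d": [-4, 3.3, 95], "yaw": -0.04, "jaw": 0}, {"d": [-4, 3.3, 105], "yaw": -0.04, "jaw": 0}]'; python3 steer.py '[{"d": [0, 0, 10], "jaw": 0}, {"d": [0, 0, 16], "jaw": 0}, {"d": [0, 0, 16], "jaw": 0}]'
cat > look.py <<'E'
from h import *
import sys
k=sys.argv[1]; s=env.state(); i=cam("wrist");p,d=env.read_camera("wrist")
np.savez("pics/w%s.npz"%k,p=p,d=d,i=np.array(i,dtype=object)); cv2.imwrite("pics/w%s.png"%k,cv2.resize(p[:,:,::-1],(800,600)))
print(s["t"],s["eef_pos"].round(2),s["tcp_rot"].round(4),s["ft_force"].round(1))
E
python3 look.py 4; python3 m.py pics/w4.npz 200
```

```text
t: 5.58
eef_pos: [482.7, -179.3, 102.9]
tcp_rot: [-3.139, 0.003, 0.293]
ft_force: [1.8, -0.6, -0.0]
opening: 0.163
grip_force: 30.0
t: 5.83
eef_pos: [484.0, -179.9, 89.4]
tcp_rot: [-3.141, 0.0, 0.291]
ft_force: [-0.2, -1.3, 0.0]
opening: 0.164
grip_force: 30.0
5.8333 [ 484.01 -179.89   89.39] [-3.1414e+00  2.0000e-04  2.9130e-01] [-0.2 -1.3  0. ]
block/caps px [258.2  62.9] n 657 c 572.1 -153.4 mean [ 572.4 -153.4] size 13.8 15.1 ang 16.66 zmed 70.4
block/caps px [258.4 111.8] n 626 c 547.6 -161.0 mean [ 547.7 -160.9] size 15.2 15.1 ang 16.66 zmed 70.4
block/caps px [257.6 169.4] n 2302 c 515.6 -170.3 mean [ 516.4 -169.8] size 28.9 34.5 ang 16.82 zmed 70.4
paddle tops px [208.  174.6] n 396 c 508.1 -144.3 mean [ 508.1 -144.2] size 22.6 5.3 ang 16.65 zmed 82.6
paddle tops px [308.9 174.5] n 395 c 523.7 -196.7 mean [ 523.8 -196.6] size 22.6 5.2 ang 16.61 zmed 82.6
deck px [258.2 100.7] n 1895 c 556.9 -158.2 mean [ 554.2 -158.8] size 57.6 28.0 ang 16.66 zmed 35.7
deck px [258.5 196.9] n 76 c 491.6 -177.7 mean [ 492.  -177.6] size 2.2 27.5 ang 16.68 zmed 35.7
plate px [217.7  98.2] n 3328 c 543.4 -131.1 mean [ 548.2 -129.6] size 77.3 27.9 ang 15.82 zmed 9.7
plate px [300.3  98. ] n 3505 c 560.7 -188.9 mean [ 565.6 -187.5] size 77.3 29.4 ang 17.54 zmed 9.7
plate px [218.9 190.7] n 452 c 484.5 -147.4 mean [ 481.4 -148.4] size 20.0 30.0 ang 16.69 zmed 9.7
plate px [299.7 190.8] n 486 c 502.6 -207.7 mean [ 499.5 -209. ] size 20.0 31.5 ang 16.67 zmed 9.7
```

View pics/w4.png

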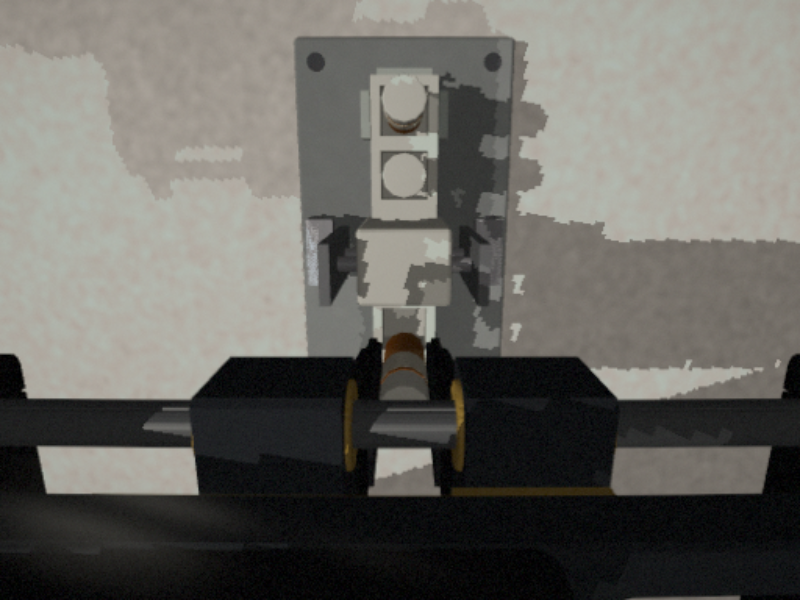

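The vial is in line with the cassette axis at column 404, above socket1. I'll lower it in stages and watch the force.

```bash
python3 steer.py '[{"d": [0.5, 0, 10], "jaw": 0}, {"d": [0.5, 0, 20], "jaw": 0}, {"d": [0.5, 0, 27], "jaw": 0}, {"d": [0.5, 0, 32], "jaw": 0}, {"d": [0.5, 0, 32], "jaw": 0}]'; python3 steer.py '[{"d": [0, 0, 4], "jaw": 0}, {"d": [0, 0, 8], "jaw": 0}, {"d": [0, 0, 11], "jaw": 0}, {"d": [0, 0, 11], "jaw": 0}]'
```

```text
t: 6.3
eef_pos: [484.0, -179.5, 56.5]
tcp_rot: [-3.14, 0.001, 0.291]
ft_force: [-0.1, -0.2, -0.2]
opening: 0.163
grip_force: 30.0
t: 6.63
eef_pos: [484.2, -179.6, 46.1]
tcp_rot: [-3.141, 0.0, 0.291]
ft_force: [-1.2, -0.5, -0.6]
opening: 0.159
grip_force: 30.0
```

```bash
python3 steer.py '[{"d": [0, 0, 1.5], "jaw": 0}, {"d": [0, 0, 2.5], "jaw": 0}, {"d": [0, 0, 2.5], "jaw": 0}]'; python3 steer.py '[{"d": [0, 0, 0.7], "jaw": 0}, {"d": [0, 0, 0.7], "jaw": 0}, {"d": [0, 0, 0.7], "jaw": 0}]'
```

```text
t: 6.88
eef_pos: [484.4, -179.7, 44.1]
tcp_rot: [3.142, -0.0, 0.291]
ft_force: [-0.6, 0.4, 0.0]
opening: 0.16
grip_force: 30.0
t: 7.13
eef_pos: [484.4, -179.7, 43.5]
tcp_rot: [3.141, -0.0, 0.291]
ft_force: [-0.3, 1.0, -0.0]
opening: 0.164
grip_force: 30.0
```

```bash
python3 steer.py '[{"d": [0, 0, 0.6], "jaw": 0}, {"d": [0, 0, 1], "jaw": 0}, {"d": [0, 0, 1], "jaw": 0}]'; python3 steer.py '[{"d": [0, 0, 0.5], "jaw": 0}, {"d": [0, 0, 1], "jaw": 0}, {"d": [0, 0, 1], "jaw": 0}]'
```

```text
t: 7.38
eef_pos: [484.5, -179.7, 42.8]
tcp_rot: [3.141, -0.0, 0.291]
ft_force: [-1.1, -0.3, 4.7]
opening: 0.161
grip_force: 30.0
t: 7.63
eef_pos: [484.7, -179.8, 42.7]
tcp_rot: [3.141, -0.001, 0.291]
ft_force: [-3.2, 2.5, 17.4]
opening: 0.157
grip_force: 30.0
```

The vial met the floor at the expected height, with TCP at 42.7. I'll relax the push, release and rise.

```bash
python3 steer.py '[{"d": [0, 0, -1], "jaw": 0}, {"d": [0, 0, -1.3], "jaw": 0.2}, {"d": [0, 0, -1.3], "jaw": 0.3}, {"d": [0, 0, -1.3], "jaw": 0.5}, {"d": [0, 0, -1.3], "jaw": 0.6}]'; python3 steer.py '[{"jaw": 0.6}, {"d": [0, 0, -8], "jaw": 0.6}, {"d": [0, 0, -35], "jaw": 0.6}, {"d": [0, 0, -70], "jaw": 0.6}, {"d": [0, 0, -105], "jaw": 1}]';python3 steer.py '[{"d": [-10, 0, -20], "jaw": 1}, {"d": [-20, 0, -45], "jaw": 1}, {"d": [-20, 0, -55], "jaw": 1}, {"d": [-20, 0, -55], "jaw": 1}]'; python3 look.py 5; python3 m.py pics/w5.npz 225
```

```text
t: 8.05
eef_pos: [484.3, -179.7, 42.6]
tcp_rot: [-3.141, 0.0, 0.291]
ft_force: [0.2, -0.0, 0.1]
opening: 0.356
grip_force: 0.0
t: 8.47
eef_pos: [483.9, -179.5, 149.1]
tcp_rot: [-3.14, 0.001, 0.291]
ft_force: [0.6, -0.1, -0.5]
opening: 0.625
grip_force: 0.0
t: 8.8
eef_pos: [465.9, -185.9, 205.2]
tcp_rot: [3.138, -0.003, 0.29]
ft_force: [-0.2, 0.1, 0.4]
opening: 0.897
grip_force: 0.0
8.8 [ 465.91 -185.91  205.19] [ 3.1384 -0.0032  0.2902] [-0.2  0.1  0.4]
block/caps px [257.   59.3] n 247 c 572.6 -153.8 mean [ 572.6 -153.3] size 14.0 14.8 ang 16.62 zmed 70.6
block/caps px [257.  90.] n 243 c 547.9 -160.6 mean [ 547.9 -160.6] size 15.4 14.2 ang 16.86 zmed 70.6
block/caps px [257.7 128.8] n 1162 c 514.9 -170.0 mean [ 515.5 -171. ] size 28.8 34.1 ang 16.6 zmed 70.6
block/caps px [257.4 165.7] n 213 c 482.6 -180.5 mean [ 482.9 -180.4] size 15.1 14.1 ang 16.58 zmed 70.6
block/caps px [257.3 192.9] n 198 c 457.6 -188.0 mean [ 457.7 -187.7] size 13.8 14.3 ang 16.56 zmed 70.6
paddle tops px [225.7 129. ] n 144 c 507.4 -144.0 mean [ 507.9 -144. ] size 21.6 4.4 ang 15.41 zmed 83.0
paddle tops px [289.  129.6] n 131 c 523.1 -196.7 mean [ 523.3 -197.2] size 21.6 4.4 ang 17.89 zmed 83.0
deck px [255.   88.3] n 735 c 557.4 -157.8 mean [ 551.  -157.7] size 57.8 27.5 ang 17.09 zmed 35.7
deck px [267.6  53.3] n 47 c 584.8 -158.7 mean [ 585.9 -160.1] size 5.5 9.7 ang 16.66 zmed 35.7
deck px [256.9 167.8] n 572 c 471.1 -183.5 mean [ 475.1 -182.2] size 54.4 27.2 ang 17.08 zmed 35.7
plate px [257.3 130.8] n 8594 c 507.6 -172.9 mean [ 509.  -172.5] size 172.6 99.7 ang 16.62 zmed 9.7
```

View pics/w5.png

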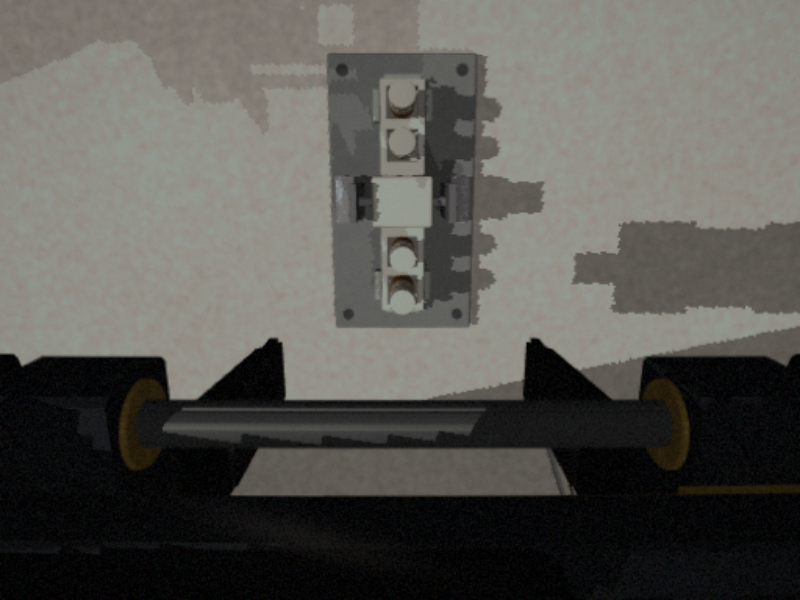

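All four vials stand at the same height, and the paddles' midpoint is (515.6,-170.4). Moving to the pinch pose.

```bash
python3 steer.py '[{"d": [25, -0.3, 5], "jaw": 1}, {"d": [48, -0.6, 15], "jaw": 1}, {"d": [52, -0.6, 30], "jaw": 1}, {"d": [52, -0.6, 60], "jaw": 1}, {"d": [52, -0.6, 90], "jaw": 1}]'; python3 steer.py '[{"d": [0, 0, 20], "jaw": 1}, {"d": [0, 0, 40], "jaw": 1}, {"d": [0, 0, 45], "jaw": 1}, {"d": [0, 0, 45], "jaw": 1}]'; python3 look.py 6; python3 m.py pics/w6.npz 225 | grep paddle
```

```text
t: 9.27
eef_pos: [515.2, -169.3, 110.4]
tcp_rot: [-3.141, 0.0, 0.292]
ft_force: [-0.2, -0.9, -0.4]
opening: 0.999
grip_force: 0.0
t: 9.6
eef_pos: [514.0, -169.3, 65.4]
tcp_rot: [-3.139, 0.003, 0.291]
ft_force: [0.1, -0.6, 0.1]
opening: 0.999
grip_force: 0.0
9.6 [ 513.99 -169.31   65.36] [-3.1385  0.0034  0.2909] [ 0.1 -0.6  0.1]
```

```bash
python3 steer.py '[{"d": [1, 1, 8], "jaw": 1}, {"d": [1, 1, 14], "jaw": 1}, {"d": [1, 1, 16], "jaw": 1}, {"d": [1, 1, 16], "jaw": 1}, {"d": [1, 1, 16], "jaw": 1}]'; python3 look.py 7; python3 - <<'E'
from h import *
S=np.load("pics/w7.npz",allow_pickle=True); i=tuple(S["i"]); d=S["d"]; s=env.state(); print(s["eef_pos"],s["tcp_rot"])
yy,xx=np.mgrid[150:300,100:420]; P=pts("wrist",np.c_[xx.ravel(),yy.ravel()],d,i)
L=(P-[515.6,-170.4,0])@np.array([[.958,-.286,0],[.286,.958,0],[0,0,1]])
q=L[(abs(L[:,2]-84)<2)&(abs(L[:,0])<12)&(abs(abs(L[:,1])-27.5)<6)]
for sg in(1,-1): t=q[q[:,1]*sg>0]; print(len(t),t.min(0).round(1) if len(t) else 0,t.max(0).round(1) if len(t) else 0)
E
```

```text
t: 10.07
eef_pos: [516.2, -170.7, 52.0]
tcp_rot: [3.141, -0.0, 0.291]
ft_force: [-0.5, -0.2, 0.1]
opening: 1.004
grip_force: 0.0
10.0667 [ 516.2  -170.67   51.96] [ 3.1414e+00 -3.0000e-04  2.9070e-01] [-0.5 -0.2  0.1]
[ 516.25595103 -170.70765855   52.06193384] [ 3.14120867e+00 -4.43245838e-04  2.90816621e-01]
150 [ 3.1 25.7 82.3] [11.  30.  85.1]
151 [  3.5 -30.3  82. ] [ 10.9 -26.   85.4]
```

View pics/w7.png

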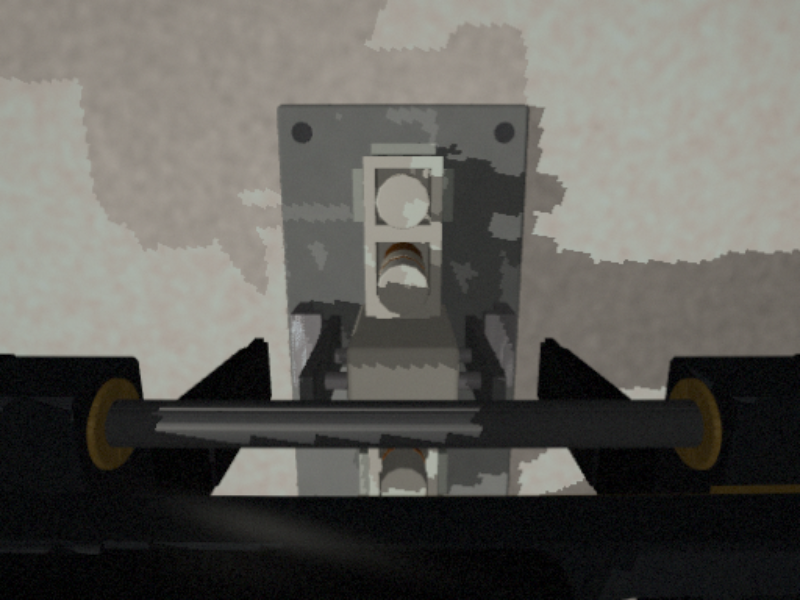

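The fingers (columns 268 and 541) sit evenly about the paddles (centre 403). Lowering 3 mm and pinching.

```bash
python3 steer.py '[{"d": [0, 0, 2], "jaw": 0.8}, {"d": [-0.4, 0, 3], "jaw": 0.7}, {"d": [-0.4, 0, 3], "jaw": 0.6}, {"d": [-0.4, 0, 3], "jaw": 0.55}, {"d": [-0.4, 0, 3], "jaw": 0.45}]'; python3 steer.py '[{"jaw": 0.3}, {"jaw": 0.2}, {"jaw": 0.2}, {"jaw": 0.2}, {"jaw": 0.2}]'
```

```text
t: 10.53
eef_pos: [515.8, -170.8, 48.8]
tcp_rot: [3.142, -0.0, 0.291]
ft_force: [0.1, -0.1, -0.2]
opening: 0.707
grip_force: 0.0
t: 10.95
eef_pos: [515.7, -170.5, 49.2]
tcp_rot: [-3.141, -0.0, 0.291]
ft_force: [-1.9, 2.8, 6.5]
opening: 0.463
grip_force: 30.0
```

Both catches are home: the opening is about 45 mm at 30 N. Lifting gently.

```bash
python3 steer.py '[{"d": [0, 0, -1], "jaw": 0.2}, {"d": [0, 0, -3], "jaw": 0.2}, {"d": [0, 0, -6], "jaw": 0.2}, {"d": [0, 0, -9], "jaw": 0.2}, {"d": [0, 0, -12], "jaw": 0.2}]'; python3 steer.py '[{"d": [0, 0, -4], "jaw": 0.2}, {"d": [0, 0, -9], "jaw": 0.2}, {"d": [0, 0, -15], "jaw": 0.2}, {"d": [0, 0, -21], "jaw": 0.2}, {"d": [0, 0, -27], "jaw": 0.2}]'
```

```text
t: 11.37
eef_pos: [515.7, -170.8, 60.9]
tcp_rot: [-3.141, 0.0, 0.291]
ft_force: [-0.7, -0.6, -4.0]
opening: 0.462
grip_force: 30.0
t: 11.78
eef_pos: [515.8, -170.8, 88.5]
tcp_rot: [3.141, -0.0, 0.291]
ft_force: [-0.9, -0.7, -3.7]
opening: 0.458
grip_force: 30.0
```

```bash
python3 steer.py '[{"d": [0, 0, -8], "jaw": 0.2}, {"d": [0, 0, -18], "jaw": 0.2}, {"d": [0, 0, -28], "jaw": 0.2}, {"d": [0, 0, -38], "jaw": 0.2}, {"d": [0, 0, -48], "jaw": 0.2}]'; python3 steer.py '[{"d": [0, 0, -10], "jaw": 0.2}, {"d": [0, 0, -17], "jaw": 0.2}, {"d": [0, 0, -21], "jaw": 0.2}, {"d": [0, 0, -22.5], "jaw": 0.2}, {"d": [0, 0, -22.5], "jaw": 0.2}]'; python3 steer.py '[{"jaw": 0.2}, {"jaw": 0.2}, {"jaw": 0.2}, {"jaw": 0.2}, {"jaw": 0.2}]'
python3 - <<'E'
from h import *
p,d=env.read_camera("side"); q,e=env.read_camera("scene"); w=env.read_camera("wrist")[0]
np.savez("pics/fin.npz",p=p,d=d)
W=np.zeros((600,800,3),np.uint8)
W[:300,:400]=cv2.resize(p[95:200,215:355],(400,300)); W[:300,400:]=cv2.resize(q[140:260,130:290],(400,300)); W[300:,:400]=cv2.resize(w,(400,300))
cv2.imwrite("pics/fin.png",W[:,:,::-1])
P=pts("side",np.c_[[a.ravel() for a in np.meshgrid(range(215,330),range(95,200))]].T,d)
L=(P-[515.7,-170.6,0])@np.array([[.958,-.286,0],[.286,.958,0],[0,0,1]])
for x in(-70,-47,-21,21,47,70):
    t=L[(abs(L[:,0]-x)<3)&(abs(L[:,1]-14)<5)&(L[:,2]>60)]; print(x,len(t),t[:,2].min().round(1) if len(t) else 0,t[:,2].max().round(1) if len(t) else 0)
E
```

```text
t: 12.2
eef_pos: [515.8, -170.7, 137.0]
tcp_rot: [3.141, -0.0, 0.291]
ft_force: [1.2, 0.5, -4.6]
opening: 0.459
grip_force: 30.0
t: 12.62
eef_pos: [515.7, -170.7, 158.4]
tcp_rot: [3.141, -0.0, 0.291]
ft_force: [1.0, 0.3, -4.1]
opening: 0.463
grip_force: 30.0
t: 13.03
eef_pos: [515.7, -170.7, 158.0]
tcp_rot: [-3.141, 0.0, 0.291]
ft_force: [-0.5, 0.3, -3.3]
opening: 0.46
grip_force: 30.0
-70 24 122.2 146.1
-47 24 121.9 147.4
-21 21 118.8 146.7
21 25 120.7 145.9
47 21 120.1 146.5
70 18 120.0 145.9
```

View pics/fin.png

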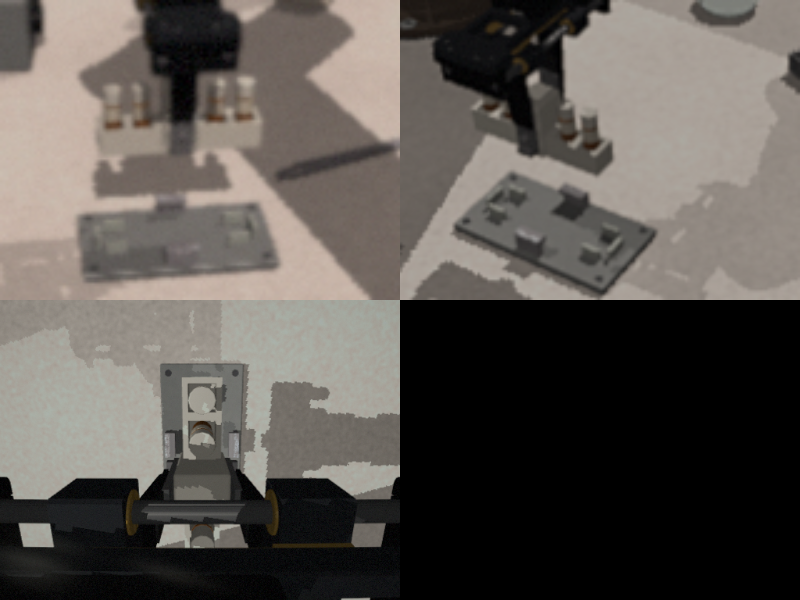

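The cassette hangs clear of the empty dock with all four vials seated. Its deck is level at about 146 mm and its underside is at about 120 mm. Handing in.

```bash
python3 -c "
from cell import env
print(env.job_done())"
```

```text
the job is handed in; nothing more can be done
None
```

The spare vial is home in the empty socket, and the cassette with its four vials is out of the dock, held still and level by its pinched catches with its underside about 12 cm above the bench; the job was handed in at about 13 s.

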